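Find the loaded torch by its weight and hold it over the light-measuring box

TASK

The sensor has just been set in the light-measuring box: first shut the box's lid fully. Then lift the two torches clear of the mat in turn, feel which is heavier (the one with its battery in), stand the lighter one back upright on the mat, and finish while holding the heavier one still in the gripper, lens down and upright, centred over the port in the lid with its lens about a centimetre above the port's collar and not resting on it. Keep the torches from tipping over and leave the loose rings and the tray of caps where they are.

Things in the scene. Friction and masses are not known exactly. Their poses are not given: they have to be found in the camera images.
- lightbox: grey light-measuring box fixed to the bench, 170 x 170 mm, walls 100 mm high and 6 mm thick, open on top, white floor with a round sensor (48 mm across, 14 mm high) inside. Origin at the centre of its underside; z up; its front (-x side, with the read-out window) faces roughly to the robot, and the lid is hinged along its rear (+x) rim
- lid (a joint): angle of the grey lid on the box (rad): 0 fully shut (level, on the rim), growing as it opens; it starts part open. Friction in the hinge holds it where it is while it is more than about half a radian open; below that it sinks shut slowly by itself. A push of under 3 N down on the tab moves it; no catch
- lid_hinge (a point): middle of the lid's hinge axis, which runs along the box's y; at the top of the box's rear wall, 85 mm behind the box's centre and 100 mm above the bench, level with the lid's underside
- lid_tab (a point): centre of the top face of the orange tab, 60 mm wide, 24 mm long and 8 mm thick, in the middle of the lid's front edge; with the lid shut it lies 181 mm in front of the hinge axis and 8 mm above it, and it swings with the lid about the hinge. Its point's z is the lid's outward normal
- port (a point): centre of the top rim of the black collar round the port in the middle of the lid: collar 80 mm outside and 64 mm inside diameter, standing 12 mm above the 8 mm thick lid. With the lid shut it is 120 mm above the bench, over the box's centre, z up. It swings with the lid, 85 mm from the hinge axis
- mat: flat dark blue-grey foam mat fixed to the bench, 260 mm along its x, 300 mm along its y, 4 mm thick; origin at the centre of its underside
- torch_1: one of two look-alike torches standing lens-down on the mat, 145 mm tall: orange head 52 mm across, 30 mm high; black tube 38 mm across from 56 to 136 mm above the lens; tail cap on top. One has its battery in (270-310 g in all), the other is empty (110-150 g); looks and place do not tell which. Origin at the centre of the lens face (underside), z up to the tail
- torch_2: one of two look-alike torches standing lens-down on the mat, 145 mm tall: orange head 52 mm across, 30 mm high; black tube 38 mm across from 56 to 136 mm above the lens; tail cap on top. One has its battery in (270-310 g in all), the other is empty (110-150 g); looks and place do not tell which. Origin at the centre of the lens face (underside), z up to the tail
- bezel_1: loose orange plastic bezel ring lying on the mat, 56 mm across, 12 mm high; origin at the centre of its underside; to be left alone
- bezel_2: another such bezel ring, 56 mm across, 12 mm high; to be left alone
- cap_tray: loose blue tray of black tail caps beyond the mat and box, 100 x 140 mm, 30 mm high; origin at the centre of its underside; to be left alone
There are look-alikes about, which are no part of the job. Leave any purple look-alike of the torch_2 alone.

How it is judged:
By the outcome, as a careful person would: the job done as asked, in the order asked, and still so for the second after the job is handed in, while the arm keeps its last pose, push and grip.
It also fails if it takes over 72 s, if anything falls off the work surface, if the arm or the gripper's body presses on something with over 40 N, if the wrist force passes 120 N, or if a joint passes its speed limit or range.

ROBOT

A 6-joint arm with a two-finger parallel gripper is mounted at the origin on the work surface. World frame = base frame: x ahead of the robot, y to its left, z up, the work surface at z = 0. Lengths are in m, angles in rad, forces in N, time in s.
With the tool pointing down it reaches from about 0.325 to 0.75 m from the base axis. Payload 7.6 kg.
Tool frame: the origin (TCP) lies midway between the tips of the shut fingers; the grasp point (between the pads) lies robot.tcp_to_grasp behind it (robot.tcp_to_grasp is the distance from the TCP to the grasp point, in m); z points along the fingers, y is the line along which they close (so a half turn about z gives the same grasp; the last joint's range is limited). The gripper opens to 85 mm and grips with 20 to 120 N. Pads are 22 mm wide; open, the fingers measure 114 mm over their backs; the gripper's body (76 mm by 85 mm) begins 54 mm behind the grasp point. The pads swing forward as they close: fully open they stand 13 mm farther back than shut.
Start: joints at [-1.182, 0.052, 1.401, -0, 1.689, -0.07], TCP at [0.233, -0.471, 0.197] pointing down, gripper open.
Joint ranges: [-2.9, 2.9], [-0.91, 2.17], [0.12, 2.37], [-1.06, 4.2], [0.26, 2.73], [-2.93, 2.93]. Speed limits (rad/s): [2.57, 2.57, 3.01, 3.14, 3.14, 3.14].

INTERFACE

Orientations are given as a 3x3 rotation matrix whose columns are the frame's x, y, z axes.
In Python, from rig import robot, vision, models gives the robot as it stands.
- The arm moves only by the tool play_rows, never from a script. Its argument "steps" is a list that holds one entry, the list of rows, each a list of 5 numbers: the finger opening in cm, from 0 to 8.54, then the shift along the tool's x, y, z in cm, then the turn about the tool's z in rad. A call has 1 to 20 rows; each row shifts and turns the commanded pose from where the row before left it, along the tool's axes as they then stand; what a row does not reach is not made up. A row lasts 1/12 s, in which the tool goes at most 41.7 mm and 7.16 degrees, less where a joint would pass 70% of its speed; a pose out of reach is approached as far as the arm can. A call with a gripper value outside its range is refused whole. The fingers move at their own pace and stop on an object; "force" is the grip in N (left out, the last holds). Time passes only in rows, so rows that do not move let the fingers close. It gives the time, the measured TCP pose, the force, the opening and the grip force at its end, in the units of the state.
- robot.observe(): the state, without advancing time (a new reading comes with each control period).
- vision.get_image(name): name is "scene" or "side" or "wrist"; returns (picture, depth): 480x640x3 uint8, red, green, blue; 480x640 float32, m along the optical axis (not along the pixel's ray), 0 where there is no reading.
- vision.get_calibration(name): a dict with "mtx" (3x3 intrinsics, pixels), "cam_to_world" (4x4, takes a point from camera to world coordinates); the wrist camera has in their place "hand_eye" (4x4, takes a point from camera to tool coordinates, whose origin is the TCP and whose axes are the flange's). Camera axes: x right, y down, z forward; pixel columns grow to the right and rows downward; lengths in m; the calibration is good to about 2 mm. A picture is of the moment at which its call begins: read the wrist's pose just before it. get_calibration takes no time and is no camera call.
- robot.sign_off(): hands the job in; it is judged then, once.
Trained networks look in the newest picture that a camera, given by its name, has taken for a name from the list of things; names that differ only in an ending like _2 or _b are one class to them, and where a whole thing is asked for, a point or a joint stands for the part that bears it (a point fixed in the world has none). Each returns a list of dicts, best first, with "p" (0 to 1); they miss things now and then, are a little off and sometimes report something else, mostly with a low value. They report only what shows in the picture. A call takes as long as a camera call. They do not tell look-alikes from the thing itself.
- models.spot_in(camera, label): "extent" ([centre column, centre row, width, height] in pixels, round what is visible of it).
- models.cut_out(camera, label): "region" (480x640 bool, what is visible of it) and "extent" ([centre column, centre row, width, height] in pixels, round what is visible of it).
The state is a dict: "clock": time; "joint_positions": joint angles; "qd": joint speeds; "effort": joint torques, N m; "ee_pos": TCP position; "tool_rot": TCP orientation; "ft_force": force on the tool from outside, world axes, zero at the start; "torque": the same for the moment, N m; "width": finger opening in m; "grip_force": force on a finger pad.
Only numpy, scipy, OpenCV 4.12 (cv2) and the standard library are available. Lean on these libraries where they do the work, as an engineer would, in place of code of your own. Each camera call takes 0.05 s, during which the arm holds its last target. There are 200 camera calls.

## Working session

There is one attempt and no reset: what is moved stays moved. The work goes in short steps, Python scripts to look and compute and a tool call to move; the robot and the scene stay as the last step left them, time stands still between calls to the robot, and variables do not carry over. Pictures are saved under pics/ and viewed, at most 10 in all, crops included, and the job is handed in when it is done.

Besides the shell and the picture viewer there is one more tool, called after "Call:" by a JSON object that holds its "name" and its "arguments", one argument or row to a line. play_rows: Moves the arm, as the interface text tells. Its arguments: {"type":"object","properties":{"steps":{"type":"array","items":{"type":"array","items":{"type":"array","items":{"type":"number"}}}},"force":{"type":"number"}},"required":["steps"]}

```bash
mkdir -p pics
cat > h.py <<'E'
import numpy as np, cv2
from rig import robot, vision, models
def cloud(name):
    s=robot.observe(); im,d=vision.get_image(name); c=vision.get_calibration(name)
    K=np.array(c["mtx"]); v,u=np.mgrid[:480,:640]
    P=np.stack([(u-K[0,2])/K[0,0]*d,(v-K[1,2])/K[1,1]*d,d],-1)
    if "cam_to_world" in c: T=np.array(c["cam_to_world"])
    else:
        T=np.eye(4);T[:3,:3]=s["tool_rot"];T[:3,3]=s["ee_pos"];T=T@np.array(c["hand_eye"])
    W=P@T[:3,:3].T+T[:3,3]; W[d<=0]=np.nan
    return im,W
E
python3 - <<'E'
from h import *
s=robot.observe(); print(s["clock"],s["ee_pos"],s["tool_rot"],s["ft_force"],s["width"],robot.tcp_to_grasp)
for n in("scene","side"):
    im,W=cloud(n); cv2.imwrite(f"pics/{n}0.png",im[:,:,::-1]); np.save(n+"0.npy",W)
    for l in("torch_1","lid","lid_tab","port","lightbox","mat","bezel_1","cap_tray"):
        for r in models.cut_out(n,l)[:4]:
            p=W[r["region"]]; print(n,l,round(r["p"],2),np.round(r["extent"]),np.round(np.nanmedian(p,0),3),np.round(np.nanpercentile(p,2,0),3),np.round(np.nanpercentile(p,98,0),3))
E
```

```text
0.0 [ 0.23239605 -0.47035399  0.19627141] [[ 8.96572462e-01  4.42896690e-01 -5.84585555e-04]
 [ 4.42897054e-01 -8.96571219e-01  1.49958918e-03]
 [ 1.40040503e-04 -1.60340159e-03 -9.99998705e-01]] [-0.65433845  0.70471301  0.08163473] 0.08545179524925697 0.0187
scene torch_1 0.94 [312. 225.  19.  56.] [ 0.561 -0.156  0.079] [ 0.539 -0.181  0.012] [ 0.573 -0.14   0.151]
scene torch_1 0.8 [214. 209.  22.  50.] [ 0.607 -0.452  0.063] [ 0.414 -0.598 -0.   ] [ 0.622 -0.436  0.147]
scene torch_1 0.62 [279. 208.  17.  50.] [ 0.523 -0.287  0.075] [ 0.5   -0.313  0.011] [ 0.536 -0.273  0.151]
scene torch_1 0.61 [445. 241.  90.  92.] [0.579 0.203 0.161] [0.5   0.117 0.105] [0.65  0.288 0.222]
scene lid 0.58 [446. 238.  89.  87.] [0.58  0.204 0.161] [0.501 0.117 0.106] [0.65  0.288 0.222]
scene lid_tab 0.93 [445. 236.  88.  82.] [0.58  0.204 0.16 ] [0.5   0.119 0.105] [0.65  0.287 0.222]
scene port 0.95 [443. 238.  93.  90.] [0.579 0.203 0.161] [0.498 0.116 0.104] [0.65  0.288 0.222]
scene lightbox 0.58 [444. 254.  96. 125.] [0.611 0.205 0.127] [0.477 0.119 0.004] [0.655 0.291 0.218]
scene mat 0
[... 867 characters left out ...]
.] [0.568 0.179 0.175] [0.496 0.107 0.001] [0.657 0.442 0.226]
side lightbox 0.89 [269. 167. 105. 126.] [0.551 0.172 0.069] [0.464 0.1   0.003] [0.65  0.286 0.216]
side mat 0.91 [323. 358. 162. 156.] [ 0.551 -0.264  0.004] [ 0.421 -0.383  0.001] [ 0.678 -0.095  0.008]
side bezel_1 0.66 [358. 300.  27.  27.] [ 0.652 -0.159  0.014] [ 0.626 -0.183  0.004] [ 0.678 -0.131  0.019]
side bezel_1 0.62 [380. 380.  30.  32.] [ 0.635 -0.335  0.015] [ 0.608 -0.36   0.005] [ 0.66  -0.307  0.019]
side cap_tray 0.74 [393. 221.  80.  62.] [0.805 0.025 0.024] [ 0.746 -0.044  0.002] [0.861 0.103 0.032]
side cap_tray 0.21 [308. 295.  28.  60.] [ 0.543 -0.181  0.087] [ 0.522 -0.191  0.012] [ 0.566 -0.154  0.151]
```

Run:
```python
from h import *
a=cv2.imread("pics/scene0.png")[160:360,190:510];b=cv2.imread("pics/side0.png")[90:480,200:460]
cv2.imwrite("pics/c0.png",np.hstack([cv2.resize(a,(440,275),interpolation=2),cv2.resize(b,(330,495))[:275] if 0 else cv2.resize(b,(330,275))]))
for n in("scene","side"):
    W=np.load(n+"0.npy"); im=cv2.imread(f"pics/{n}0.png"); x,y,z=W[...,0],W[...,1],W[...,2]
    # torch tops
    for (cx,cy) in((.548,-.165),(.512,-.298),(.597,-.46)):
        near=np.hypot(x-cx,y-cy)<.05
        for lo,hi in((.142,.16),(.07,.125),(.012,.03)):
            m=near&(z>lo)&(z<hi); p=W[m]
            print(n,cx,lo,m.sum(),np.round(np.nanmedian(p,0),4),np.round([np.percentile(p[:,0],[2,98]),np.percentile(p[:,1],[2,98])],3).tolist(), np.median(im[m],0))
    # lid plane & tab
    m=(x>.48)&(x<.68)&(y>.09)&(y<.31)&(z>.1)&(z<.26); p=W[m]; col=im[m].astype(int)
    o=(col[:,2]>150)&(col[:,0]<100); q=p[o]
    print("tab",o.sum(),np.nanmedian(q,0),q.min(0) if len(q) else 0,q.max(0) if len(q) else 0)
    g=p[(col.max(1)-col.min(1)<30)&(col.max(1)>90)]
    for _ in range(4):
        c=g.mean(0);nn=np.linalg.svd(g-c,full_matrices=False)[2][2]; g=g[abs((g-c)@nn)<.004] if _ else g[abs((g-c)@nn)<.01]
    nn*=np.sign(nn[2]);print("lid",len(g),c,nn,"ang",np.arccos(nn[2]),"yaw",np.arctan2(nn[1],nn[0]))
```

```text
scene 0.548 0.142 103 [ 0.5521 -0.1617  0.1494] [[0.533, 0.566], [-0.179, -0.148]] [46. 46. 50.]
scene 0.548 0.07 263 [ 0.5605 -0.1565  0.0984] [[0.54, 0.568], [-0.181, -0.146]] [35. 38. 43.]
scene 0.548 0.012 111 [ 0.5662 -0.1539  0.021 ] [[0.541, 0.574], [-0.186, -0.138]] [ 38.  65. 161.]
scene 0.512 0.142 89 [ 0.5153 -0.2945  0.1493] [[0.495, 0.529], [-0.313, -0.28]] [44. 45. 50.]
scene 0.512 0.07 235 [ 0.5231 -0.2872  0.0978] [[0.504, 0.531], [-0.31, -0.278]] [35. 38. 44.]
scene 0.512 0.012 100 [ 0.5284 -0.2834  0.0213] [[0.501, 0.537], [-0.318, -0.271]] [ 37.   65.5 162. ]
scene 0.597 0.142 71 [ 0.5974 -0.4607  0.1458] [[0.58, 0.613], [-0.478, -0.444]] [152.  68. 121.]
scene 0.597 0.07 241 [ 0.6091 -0.4504  0.0974] [[0.587, 0.617], [-0.472, -0.441]] [113.  55.  94.]
scene 0.597 0.012 114 [ 0.6132 -0.4447  0.0217] [[0.58, 0.624], [-0.479, -0.434]] [ 92.   65.  127.5]
tab 228 [0.50429787 0.18723812 0.2222293 ] [0.48990958 0.1574768  0.21397537] [0.51987756 0.21687707 0.23115812]
lid 4359 [0.58174138 0.20449405 0.15778652] [0.61682017 0.12269387 0.77748253] ang 0.6801434137855082 y
[... 433 characters left out ...]
504  -0.3136  0.0987] [[0.49, 0.525], [-0.317, -0.298]] [23. 22. 22.]
side 0.512 0.012 173 [ 0.5044 -0.3196  0.0225] [[0.483, 0.535], [-0.325, -0.295]] [ 28.  45. 121.]
side 0.597 0.142 428 [ 0.595  -0.4631  0.145 ] [[0.579, 0.611], [-0.479, -0.446]] [141.  57. 110.]
side 0.597 0.07 399 [ 0.5853 -0.477   0.0986] [[0.577, 0.607], [-0.481, -0.458]] [78. 37. 65.]
side 0.597 0.012 202 [ 0.5825 -0.4816  0.0238] [[0.569, 0.621], [-0.489, -0.446]] [65.5 46.  95.5]
tab 137 [0.499629   0.18658289 0.22459075] [0.48745673 0.15782579 0.21368646] [0.5164588  0.21522856 0.22901137]
lid 1270 [0.56982678 0.18992739 0.16992547] [0.61408066 0.12185382 0.77977984] ang 0.6764822571163679 yaw 0.19588829400826038
```

View pics/c0.png

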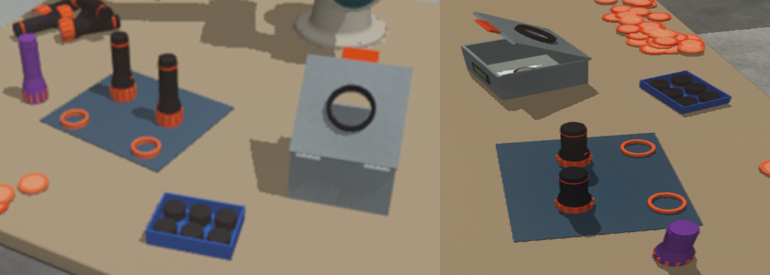

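View pics/scene0.png

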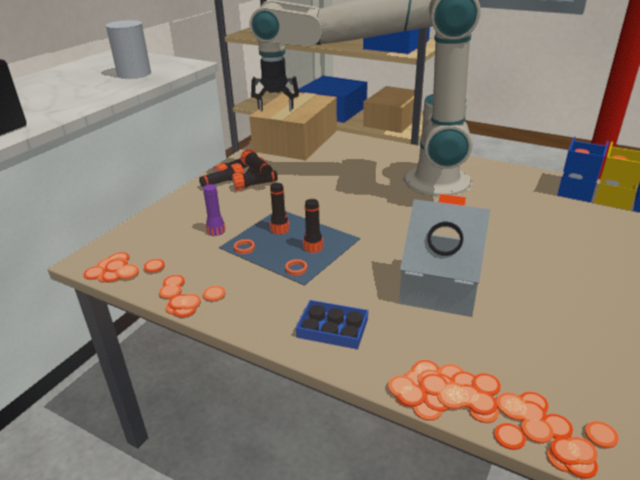

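The scene view shows two black torches at about (312,225) and (279,208), and the purple look-alike at (214,209), off the mat. The box with its lid half open is at (445,250), with the tab at (452,200). The side view agrees. In world coordinates:

| Thing | Position |
|---|---|
| Torch A | (.548, -.165) |
| Torch B | (.511, -.298) |
| Lid hinge | about (.635, .213) |
| Lid | yaw .196, open .68 |

Next I go above the tab.

Call:
{"name": "play_rows", "arguments": {
  "steps": [
    [[0, 2.68, -2.35, -0.6], [0, 2.68, -2.35, -0.6]]
  ]
}}

```text
invalid input at $.steps[0][0]: expected 5 numbers
```

Call:
{"name": "play_rows", "arguments": {
  "steps": [
    [[0, 2.68, -2.35, -0.6, 0], [0, 2.68, -2.35, -0.6, 0], [0, 2.68, -2.35, -0.6, 0], [0, 2.68, -2.35, -0.6, 0], [0, 2.68, -2.35, -0.6, 0], [0, 2.68, -2.35, -0.6, 0], [0, 2.68, -2.35, -0.6, 0], [0, 2.68, -2.35, -0.6, 0], [0, 2.68, -2.35, -0.6, 0], [0, 2.68, -2.35, -0.6, 0], [0, 2.68, -2.35, -0.5, 0], [0, 2.68, -2.35, 0, 0], [0, 2.68, -2.35, 0, 0], [0, 2.68, -2.35, 0, 0], [0, 2.68, -2.35, 0, 0], [0, 2.68, -2.35, 0, 0], [0, 2.68, -2.35, 0, 0], [0, 2.68, -2.35, 0, 0], [0, 2.68, -2.35, 0, 0], [0, 2.68, -2.35, 0, 0]]
  ]
}}

```text
clock: 2.57
ee_pos: [0.5053, 0.19, 0.2621]
tool_rot: [[0.896, 0.443, 0.0], [0.443, -0.896, -0.0], [0.0, 0.0, -1.0]]
ft_force: [0.8, -0.4, 0.4]
width: 0.0
grip_force: 0.0
```

Call:
{"name": "play_rows", "arguments": {
  "steps": [
    [[0, 0, 0, 1.5, 0], [0, 0, 0, 1.5, 0], [0, 0, 0, 1.0, 0], [0, -0.61, -0.16, 1.0, 0], [0, -0.61, -0.16, 1.0, 0], [0, -0.61, -0.16, 1.0, 0], [0, -0.39, -0.1, 0.8, 0], [0, -0.39, -0.1, 0.8, 0], [0, -0.39, -0.1, 0.8, 0], [0, -0.27, -0.07, 0.85, 0], [0, -0.27, -0.07, 0.85, 0], [0, -0.27, -0.07, 0.85, 0], [0, -0.16, -0.04, 0.8, 0], [0, -0.16, -0.04, 0.8, 0], [0, -0.07, -0.02, 0.7, 0], [0, -0.07, -0.02, 0.6, 0], [0, 0, 0, 0, 0]]
  ]
}}

```text
clock: 3.98
ee_pos: [0.461, 0.1789, 0.112]
tool_rot: [[0.897, 0.443, -0.002], [0.443, -0.897, -0.001], [-0.002, -0.0, -1.0]]
ft_force: [-0.5, 0.2, -0.7]
width: -0.0003
grip_force: 0.0
```

Call:
{"name": "play_rows", "arguments": {
  "steps": [
    [[0, 0, 0, 0.2, 0], [0, 0, 0, 0.2, 0], [0, 0, 0, 0, 0], [0, 0, 0, 0, 0]]
  ]
}}

```text
clock: 4.32
ee_pos: [0.4619, 0.1791, 0.1098]
tool_rot: [[0.897, 0.443, 0.0], [0.443, -0.897, 0.0], [0.0, 0.0, -1.0]]
ft_force: [-0.1, 0.1, -0.6]
width: -0.0
grip_force: 0.0
```

Run:
```python
from h import *
im,W=cloud("scene"); cv2.imwrite("pics/scene1.png",im[:,:,::-1]); x,y,z=W[...,0],W[...,1],W[...,2]
print(robot.observe()["ft_force"],robot.observe()["ee_pos"])
m=(x>.45)&(x<.66)&(y>.09)&(y<.31)&(z>.09)&(z<.2); p=W[m]; col=im[m].astype(int)
g=p[(col.max(1)-col.min(1)<30)&(col.max(1)>100)]
for k in range(4):
    c=g.mean(0);n=np.linalg.svd(g-c,full_matrices=False)[2][2]; g=g[abs((g-c)@n)<.004]
print(len(g),c,n*np.sign(n[2]))
```

```text
[ 0.40474885 -0.54346289 -0.48084815] [0.46196133 0.17912261 0.10984842]
2122 [0.57916508 0.20459004 0.1085755 ] [0.01329428 0.00447217 0.99990163]
```

Call:
{"name": "play_rows", "arguments": {
  "steps": [
    [[0, 0, 0, 0.15, 0], [0, 0, 0, 0.15, 0], [0, 0, 0, 0, 0], [0, 0, 0, 0, 0], [0, 0, 0, 0, 0]]
  ]
}}

```text
clock: 4.78
ee_pos: [0.4618, 0.1791, 0.1066]
tool_rot: [[0.897, 0.443, 0.0], [0.443, -0.897, -0.0], [-0.0, 0.0, -1.0]]
ft_force: [-0.1, -0.1, -1.5]
width: -0.0
grip_force: 0.0
```

Call:
{"name": "play_rows", "arguments": {
  "steps": [
    [[0, 0, 0, 0.15, 0], [0, 0, 0, 0.15, 0], [0, 0, 0, 0, 0], [0, 0, 0, 0, 0], [0, 0, 0, 0, 0]]
  ]
}}

```text
clock: 5.2
ee_pos: [0.4618, 0.1791, 0.1036]
tool_rot: [[0.897, 0.443, 0.0], [0.443, -0.897, -0.0], [-0.0, 0.0, -1.0]]
ft_force: [0.1, 0.6, 0.3]
width: -0.0003
grip_force: 0.0
```

Run:
```python
from h import *
im,W=cloud("side"); c=im[100:240,200:340,::-1]; cv2.imwrite("pics/side2.png",cv2.resize(c,(560,560),interpolation=2))
print([np.round(robot.observe()[k],2).tolist() for k in ("ft_force","ee_pos","effort")])
```

```text
[[1.39, 0.28, 0.46], [0.46, 0.18, 0.1], [0.0, -35.45, -34.7, -0.0, 0.0, -0.0]]
```

View pics/side2.png

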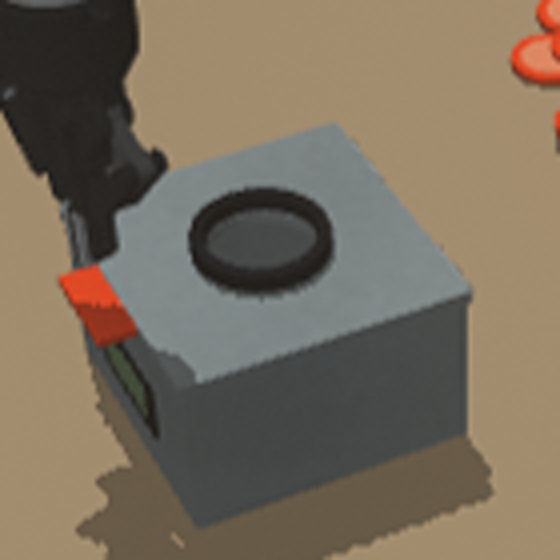

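The lid looks shut in the side picture, with the collar at crop (262,240) and the tab at (100,300). I check its tilt and the tab height in depth before going on.

Run:
```python
from h import *
for nm in("scene","side"):
    im,W=cloud(nm); x,y,z=W[...,0],W[...,1],W[...,2]
    m=(x>.43)&(x<.66)&(y>.09)&(y<.31)&(z>.09)&(z<.2); p=W[m]; col=im[m].astype(int)
    g=p[(col.max(1)-col.min(1)<30)&(col.max(1)>80)]
    for k in range(5):
        c=g.mean(0);n=np.linalg.svd(g-c,full_matrices=False)[2][2]; g=g[abs((g-c)@n)<.003]
    n*=np.sign(n[2]);print(nm,len(g),c,n)
    o=p[(col[:,0]>150)&(col[:,2]<100)]; print("tab",len(o),np.median(o,0),o.min(0),o.max(0))
    e=(x>.48)&(x<.62)&(y>.13)&(y<.27)&(z>.113)&(z<.13)&(im.max(2)<80); q=W[e]
    A=np.c_[2*q[:,:2],np.ones(len(q))]; r=np.linalg.lstsq(A,(q[:,:2]**2).sum(1),rcond=None)[0]
    print("collar",len(q),r[:2],(r[2]+r[:2]@r[:2])**.5,np.median(q[:,2]),q.min(0),q.max(0))
    b=(x>.6)&(x<.7)&(y>-.1)&(y<.0); print("bench z",np.nanmedian(z[b]))
    # front/back gap
```

```text
scene 1226 [0.59123128 0.20845367 0.10794368] [0.04239151 0.01074466 0.9990433 ]
tab 100 [0.45891843 0.17833294 0.10858668] [0.44543995 0.14834193 0.10536954] [0.47551772 0.20739825 0.11212147]
collar 310 [0.55923284 0.19794999] 0.03563046767094513 0.1188878154157233 [0.5161404  0.15880334 0.11305794] [0.59911288 0.23644186 0.12484187]
bench z -0.0014871323911737067
side 2175 [0.57063146 0.18822178 0.1082662 ] [1.19619880e-02 1.77334471e-04 9.99928437e-01]
tab 109 [0.45896811 0.1900004  0.10769155] [0.44459578 0.14718322 0.10199948] [0.4728283  0.20939834 0.13726484]
collar 378 [0.55646102 0.19520015] 0.03609799916868687 0.11864022298295135 [0.51684656 0.15353387 0.11300602] [0.59604522 0.23822265 0.12529839]
bench z 0.0001825006027503795
```

Call:
{"name": "play_rows", "arguments": {
  "steps": [
    [[0, 0, 0, 0.15, 0], [0, 0, 0, 0.15, 0], [0, 0, 0, 0, 0], [0, 0, 0, 0, 0]]
  ]
}}

```text
clock: 5.68
ee_pos: [0.4617, 0.1791, 0.1004]
tool_rot: [[0.897, 0.443, -0.0], [0.443, -0.897, -0.0], [-0.0, 0.0, -1.0]]
ft_force: [0.5, 0.8, 1.5]
width: -0.0001
grip_force: 0.0
```

Call:
{"name": "play_rows", "arguments": {
  "steps": [
    [[0, 0, 0, 0.1, 0], [0, 0, 0, 0.1, 0], [0, 0, 0, 0, 0], [0, 0, 0, 0, 0], [0, 0, 0, 0, 0]]
  ]
}}

```text
clock: 6.1
ee_pos: [0.4618, 0.1791, 0.0986]
tool_rot: [[0.897, 0.443, 0.0], [0.443, -0.897, -0.0], [0.0, 0.0, -1.0]]
ft_force: [-0.6, 0.3, 0.4]
width: 0.0001
grip_force: 0.0
```

Run:
```python
from h import *
F=[]
for i in range(4): im,W=cloud("wrist"); F.append(robot.observe()["ft_force"])
print(np.mean(F,0)); cv2.imwrite("pics/w3.png",im[:,:,::-1])
```

```text
[0.10336555 0.01078247 0.26163998]
```

View pics/w3.png

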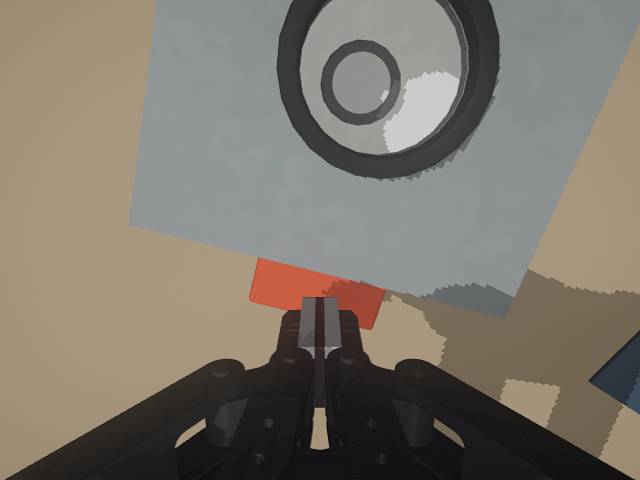

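The wrist picture shows the shut fingertips at about (318,300), drawn over the orange tab at (315,295). The lid lies flat. I use the depth to find where the tips are against the tab.

Run:
```python
from h import *
im,W=cloud("wrist")
for u,v in((318,290),(280,290),(350,300),(310,299),(330,299),(310,320),(310,340),(330,340),(290,320),(300,250),(200,200),(500,280),(300,50),(340,165)): print(u,v,np.round(W[v,u],4),im[v,u])
```

```text
318 290 [0.4624 0.1788 0.1087] [201  93  66]
280 290 [0.4549 0.1943 0.1089] [202  95  65]
350 300 [0.4639 0.1632 0.1076] [159  70  53]
310 299 [0.4707 0.1862 0.1391] [104  97  96]
330 299 [0.474  0.1795 0.139 ] [102  96  96]
310 320 [0.4708 0.1859 0.1547] [101  93  93]
310 340 [0.4716 0.186  0.1682] [86 81 80]
330 340 [0.4736 0.1801 0.1669] [96 92 92]
290 320 [0.4643 0.1908 0.1481] [62 45 40]
300 250 [0.476  0.1944 0.1084] [148 151 151]
200 200 [0.4775 0.2418 0.1083] [144 150 150]
500 280 [0.503  0.1076 0.1084] [141 145 146]
300 50 [0.5474 0.2279 0.1191] [41 41 42]
340 165 [0.5179 0.1968 0.12  ] [61 62 62]
```

Run:
```python
from h import *
im,W=cloud("side"); x,y,z=W[...,0],W[...,1],W[...,2]
m=(abs(x-.462)<.05)&(abs(y-.179)<.05)&(z>.114)&(z<.25)&(im.max(2)<130)
v,u=np.nonzero(m); o=np.argsort(z[m])[:400:25]
for k in o: print(u[k],v[k],np.round(W[v[k],u[k]],4))
im,W=cloud("scene"); x,y,z=W[...,0],W[...,1],W[...,2]
m=(abs(x-.462)<.03)&(abs(y-.179)<.05)&(z>.114)&(z<.25)
o=np.argsort(z[m])[:200:15]; print(np.round(W[m][o],3))
```

```text
225 167 [0.4653 0.174  0.133 ]
222 165 [0.4592 0.1687 0.144 ]
223 163 [0.4618 0.1682 0.1492]
226 161 [0.4684 0.1658 0.1549]
216 156 [0.4506 0.1809 0.1605]
220 156 [0.4579 0.1699 0.1673]
223 147 [0.4682 0.1854 0.1769]
229 155 [0.4747 0.1502 0.1812]
223 154 [0.4631 0.1526 0.1844]
218 150 [0.4555 0.1668 0.1857]
226 155 [0.4678 0.1414 0.1894]
224 152 [0.4652 0.1476 0.1929]
219 148 [0.4574 0.1588 0.1963]
213 143 [0.4483 0.1745 0.1993]
225 143 [0.4715 0.1653 0.2011]
215 144 [0.4512 0.1654 0.2028]
[[0.461 0.171 0.133]
 [0.474 0.177 0.142]
 [0.472 0.171 0.145]
 [0.47  0.175 0.148]
 [0.476 0.181 0.152]
 [0.459 0.191 0.155]
 [0.461 0.191 0.158]
 [0.473 0.172 0.163]
 [0.473 0.174 0.166]
 [0.465 0.189 0.168]
 [0.477 0.17  0.173]
 [0.477 0.172 0.176]
 [0.473 0.19  0.178]
 [0.469 0.193 0.18 ]]
```

All three cameras put the real fingertips about 38 mm above the reported TCP. So the tips pushed the lid only part of the way and it sank shut by itself. I'll feel down for the tab to confirm both the shut lid and the offset.

Call:
{"name": "play_rows", "arguments": {
  "steps": [
    [[0, 0, 0, 0.8, 0], [0, 0, 0, 0.8, 0], [0, 0, 0, 0.6, 0], [0, 0, 0, 0.2, 0], [0, 0, 0, 0.2, 0], [0, 0, 0, 0, 0], [0, 0, 0, 0, 0]]
  ]
}}

```text
clock: 7.03
ee_pos: [0.4613, 0.1789, 0.0737]
tool_rot: [[0.897, 0.443, -0.001], [0.443, -0.897, -0.001], [-0.001, 0.0, -1.0]]
ft_force: [-8.1, -3.0, 13.1]
width: -0.0001
grip_force: 6.4
```

Call:
{"name": "play_rows", "arguments": {
  "steps": [
    [[8.5, 0, 0, -1.0, 0], [8.5, 0, 0, -4.1, 0], [8.5, 0, 0, -4.1, 0], [8.5, 0, 0, -4.1, 0], [8.5, 0, 0, -3.3, 0], [8.5, -0.75, 3.47, 0, 0], [8.5, -0.75, 3.47, 0, 0], [8.5, -0.75, 3.47, 0, 0], [8.5, -0.75, 3.47, 0, 0], [8.5, -0.75, 3.47, 0, 0], [8.5, -0.75, 3.47, 0, 0], [8.5, -0.75, 3.47, 0, 0], [8.5, -0.75, 3.47, 0, 0], [8.5, -0.75, 3.47, 0, 0], [8.5, -0.75, 3.47, 0, 0], [8.5, 0, 0, 3.0, 0], [8.5, 0, 0, 3.0, 0], [8.5, 0, 0, 3.0, 0], [8.5, 0, 0, 0, 0], [8.5, 0, 0, 0, 0]]
  ]
}}

```text
clock: 8.7
ee_pos: [0.5473, -0.1649, 0.1474]
tool_rot: [[0.897, 0.443, -0.004], [0.443, -0.897, 0.001], [-0.003, -0.003, -1.0]]
ft_force: [-0.1, -0.4, 0.4]
width: 0.0852
grip_force: 0.0
```

Run:
```python
from h import *
F=[]
for i in range(4): im,W=cloud("wrist"); F.append(robot.observe()["ft_force"])
print(np.mean(F,0),robot.observe()["ee_pos"]); cv2.imwrite("pics/w4.png",im[:,:,::-1])
x,y,z=W[...,0],W[...,1],W[...,2]
for cx,cy in((.548,-.165),(.511,-.298)):
    m=(np.hypot(x-cx,y-cy)<.04)&(z>.14)&(z<.157); q=W[m]
    if len(q): print(len(q),np.median(q,0),q.min(0),q.max(0),cv2.minEnclosingCircle((q[:,:2]*1000).astype(np.float32)))
for n in("scene","side"):
    im,W=cloud(n); x,y,z=W[...,0],W[...,1],W[...,2]
    m=(np.hypot(x-.548,y+.165)<.07)&(z>.157)&(z<.3); print(n,np.sort(z[m])[:60:8])
```

```text
[ 0.33926359 -0.1407529   0.7241912 ] [ 0.54939096 -0.16550928  0.15145387]
4360 [ 0.54880616 -0.16493315  0.14936009] [ 0.52845115 -0.18414821  0.14000598] [ 0.56522729 -0.14725115  0.15189689] ((546.6930541992188, -165.90386962890625), 18.924570083618164)
scene [0.20008724 0.20466666 0.20707826 0.20952638 0.21125114 0.21326992
 0.21581602 0.21803533]
side [0.19662785 0.2006117  0.2021243  0.2030861  0.20430068 0.20575678
 0.20632528 0.20724577]
```

View pics/w4.png

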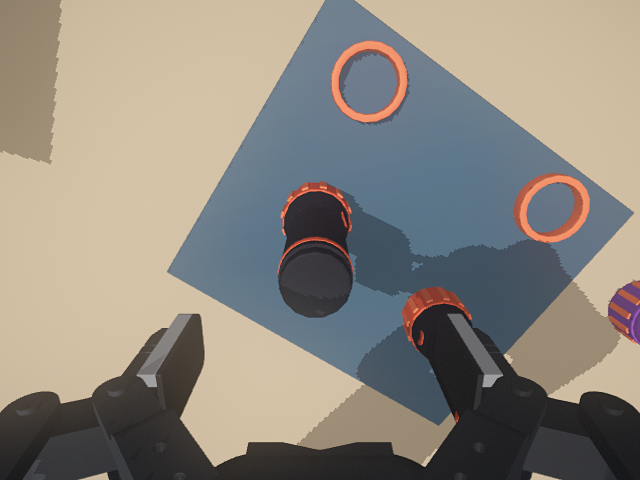

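The wrist picture shows torch A centred between the open fingers at (315,280), with torch B clear of them near (435,310). I descend, grip, then lift and weigh.

Call:
{"name": "play_rows", "arguments": {
  "steps": [
    [[8.5, -0.15, 0, 2.0, 0], [8.5, 0, 0, 2.0, 0], [8.5, 0, 0, 2.0, 0], [8.5, 0, 0, 2.0, 0], [8.5, 0, 0, 1.1, 0], [8.5, 0, 0, 0, 0], [3.0, 0, 0, 0, 0], [3.0, 0, 0, 0, 0], [3.0, 0, 0, 0, 0], [3.0, 0, 0, 0, 0], [3.0, 0, 0, 0, 0], [3.0, 0, 0, 0, 0], [3.0, 0, 0, 0, 0], [3.0, 0, 0, 0, 0]]
  ],
  "force": 35
}}

```text
clock: 10.17
ee_pos: [0.5475, -0.1659, 0.0591]
tool_rot: [[0.897, 0.443, 0.002], [0.443, -0.897, -0.0], [0.002, 0.001, -1.0]]
ft_force: [-0.7, 2.5, 6.9]
width: 0.037
grip_force: 34.7
```

Call:
{"name": "play_rows", "arguments": {
  "steps": [
    [[3.0, 0, 0, -0.8, 0], [3.0, 0, 0, -1.5, 0], [3.0, 0, 0, -1.5, 0], [3.0, 0, 0, -1.2, 0], [3.0, 0, 0, 0, 0], [3.0, 0, 0, 0, 0], [3.0, 0, 0, 0, 0], [3.0, 0, 0, 0, 0], [3.0, 0, 0, 0, 0]]
  ]
}}

```text
clock: 10.92
ee_pos: [0.5463, -0.1657, 0.1064]
tool_rot: [[0.897, 0.443, -0.002], [0.443, -0.897, 0.001], [-0.001, -0.001, -1.0]]
ft_force: [-0.3, -0.2, -2.2]
width: 0.0372
grip_force: 35.5
```

```bash
cat > w.py <<'E'
from h import *
F=[];Q=[]
for i in range(12): vision.get_image("wrist"); s=robot.observe(); F.append(s["ft_force"]);Q.append(s["torque"])
print(np.mean(F,0),np.std(F,0)/12**.5,np.mean(Q,0),s["ee_pos"],s["width"],s["clock"])
im,W=cloud("side");x,y,z=W[...,0],W[...,1],W[...,2]; ex,ey=s["ee_pos"][:2]
m=(np.hypot(x-ex,y-ey)<.04)&(im[...,0]>100)&(im[...,2]<80)&(z>.02); q=W[m]; print(len(q),np.percentile(q,[2,50,98],axis=0))
E
python3 w.py
```

```text
[ 0.16729261 -0.17473364 -2.76425563] [0.14981949 0.12793823 0.13831626] [-0.01371965  0.00182438 -0.00204068] [ 0.54686795 -0.16589572  0.10763724] 0.03755265016666599 11.5167
322 [[ 0.5196322  -0.19321819  0.05785033]
 [ 0.53877016 -0.18638477  0.07523356]
 [ 0.57187914 -0.16255747  0.23059595]]
```

A weighs about 2.8 N in the gripper, so it is probably the heavy one. I set it back and weigh B.

Call:
{"name": "play_rows", "arguments": {
  "steps": [
    [[3.0, 0, 0, 1.5, 0], [3.0, 0, 0, 1.5, 0], [3.0, 0, 0, 1.2, 0], [3.0, 0, 0, 0.4, 0], [3.0, 0, 0, 0.2, 0], [3.0, 0, 0, 0, 0], [3.0, 0, 0, 0, 0], [4.2, 0, 0, 0, 0], [5.0, 0, 0, 0, 0], [8.5, 0, 0, 0, 0], [8.5, 0, 0, 0, 0], [8.5, 0, 0, 0, 0], [8.5, 0, 0, 0, 0], [8.5, 0, 0, 0, 0]]
  ]
}}

```text
clock: 12.73
ee_pos: [0.5469, -0.1659, 0.0597]
tool_rot: [[0.897, 0.443, 0.0], [0.443, -0.897, -0.0], [0.0, 0.0, -1.0]]
ft_force: [0.6, -0.5, -0.4]
width: 0.0852
grip_force: 0.0
```

Call:
{"name": "play_rows", "arguments": {
  "steps": [
    [[8.5, 0, 0, -1.5, 0], [8.5, 0, 0, -3.0, 0], [8.5, 0, 0, -3.5, 0], [8.5, 0, 0, -3.0, 0], [8.5, -2.29, 2.55, 0, 0], [8.5, -2.29, 2.55, 0, 0], [8.5, -2.29, 2.55, 0, 0], [8.5, -2.29, 2.55, 0, 0], [8.5, 0, 0, 0, 0], [8.5, 0, 0, 0, 0], [8.5, 0, 0, 0, 0]]
  ]
}}

```text
clock: 13.65
ee_pos: [0.5099, -0.2976, 0.1695]
tool_rot: [[0.897, 0.443, -0.0], [0.443, -0.897, 0.0], [0.0, -0.0, -1.0]]
ft_force: [0.4, 0.1, 0.3]
width: 0.0852
grip_force: 0.0
```

Run:
```python
from h import *
F=[]
for i in range(10): im,W=cloud("wrist"); F.append(robot.observe()["ft_force"])
print(np.mean(F,0),robot.observe()["ee_pos"],robot.observe()["clock"])
for n in("wrist","side","scene"):
    im,W=cloud(n);x,y,z=W[...,0],W[...,1],W[...,2]
    for cx,cy in((.547,-.166),(.510,-.298)):
        m=(np.hypot(x-cx,y-cy)<.04)&(z>.14)&(z<.157); q=W[m]
        if len(q): print(n,len(q),np.median(q,0),cv2.minEnclosingCircle((q[:,:2]*1000).astype(np.float32)))
```

```text
[0.07074961 0.05704917 0.00891235] [ 0.51002601 -0.2976764   0.16966223] 14.15
wrist 5750 [ 0.54711197 -0.16840805  0.14911255] ((546.0574951171875, -167.01702880859375), 19.008432388305664)
wrist 3704 [ 0.51137274 -0.29748639  0.1493957 ] ((509.5081787109375, -298.2142028808594), 18.969202041625977)
side 385 [ 0.50804879 -0.30130553  0.14864389] ((508.6575927734375, -298.9434509277344), 18.861572265625)
scene 115 [ 0.55316957 -0.16220986  0.14903099] ((548.9908447265625, -164.9882049560547), 18.533857345581055)
scene 105 [ 0.51650464 -0.29356294  0.14883022] ((512.0595092773438, -295.2054443359375), 19.69906997680664)
```

Call:
{"name": "play_rows", "arguments": {
  "steps": [
    [[8.5, 0, 0, 2.5, 0], [8.5, 0, 0, 2.5, 0], [8.5, 0, 0, 2.5, 0], [8.5, 0, 0, 2.0, 0], [8.5, 0, 0, 1.5, 0], [8.5, 0, 0, 0, 0], [3.0, 0, 0, 0, 0], [3.0, 0, 0, 0, 0], [3.0, 0, 0, 0, 0], [3.0, 0, 0, 0, 0], [3.0, 0, 0, 0, 0], [3.0, 0, 0, 0, 0], [3.0, 0, 0, 0, 0], [3.0, 0, 0, 0, 0]]
  ]
}}

```text
clock: 15.47
ee_pos: [0.5105, -0.2981, 0.0612]
tool_rot: [[0.897, 0.443, 0.002], [0.443, -0.897, -0.001], [0.001, 0.002, -1.0]]
ft_force: [-1.1, 2.2, 6.5]
width: 0.037
grip_force: 34.7
```

Call:
{"name": "play_rows", "arguments": {
  "steps": [
    [[3.0, 0, 0, -0.8, 0], [3.0, 0, 0, -1.5, 0], [3.0, 0, 0, -1.5, 0], [3.0, 0, 0, -1.2, 0], [3.0, 0, 0, 0, 0], [3.0, 0, 0, 0, 0], [3.0, 0, 0, 0, 0], [3.0, 0, 0, 0, 0], [3.0, 0, 0, 0, 0]]
  ]
}}

```text
clock: 16.22
ee_pos: [0.5094, -0.2976, 0.1085]
tool_rot: [[0.897, 0.443, -0.002], [0.443, -0.897, 0.001], [-0.001, -0.002, -1.0]]
ft_force: [0.0, -0.0, -1.0]
width: 0.0371
grip_force: 35.2
```

```bash
python3 w.py
```

```text
[-0.04987782 -0.06465615 -1.40675005] [0.10266522 0.10877094 0.14456203] [-0.01451298 -0.00744986  0.00921496] [ 0.50991226 -0.29794465  0.10967991] 0.03739000450933289 16.8167
311 [[ 0.48291891 -0.32455286  0.05742542]
 [ 0.50001607 -0.31832884  0.07582027]
 [ 0.53526824 -0.29503636  0.18447233]]
```

B reads 1.4 N, so it is the light one and A is heavy. I stand B back and take A again.

Call:
{"name": "play_rows", "arguments": {
  "steps": [
    [[3.0, 0, 0, 1.5, 0], [3.0, 0, 0, 1.5, 0], [3.0, 0, 0, 1.2, 0], [3.0, 0, 0, 0.4, 0], [3.0, 0, 0, 0.2, 0], [3.0, 0, 0, 0, 0], [3.0, 0, 0, 0, 0], [4.2, 0, 0, 0, 0], [5.0, 0, 0, 0, 0], [8.5, 0, 0, 0, 0], [8.5, 0, 0, 0, 0], [8.5, 0, 0, 0, 0], [8.5, 0, 0, 0, 0], [8.5, 0, 0, 0, 0]]
  ]
}}

```text
clock: 18.03
ee_pos: [0.5099, -0.2979, 0.0617]
tool_rot: [[0.897, 0.443, 0.0], [0.443, -0.897, -0.0], [0.0, 0.0, -1.0]]
ft_force: [0.2, 0.3, 0.7]
width: 0.0853
grip_force: 0.0
```

Call:
{"name": "play_rows", "arguments": {
  "steps": [
    [[8.5, 0, 0, -1.5, 0], [8.5, 0, 0, -3.0, 0], [8.5, 0, 0, -3.5, 0], [8.5, 0, 0, -3.0, 0], [8.5, 2.29, -2.54, 0, 0], [8.5, 2.29, -2.54, 0, 0], [8.5, 2.29, -2.54, 0, 0], [8.5, 2.29, -2.54, 0, 0], [8.5, 0, 0, 0, 0], [8.5, 0, 0, 0, 0]]
  ]
}}

```text
clock: 18.87
ee_pos: [0.5474, -0.1648, 0.1717]
tool_rot: [[0.895, 0.446, 0.0], [0.446, -0.895, -0.0], [0.0, 0.0, -1.0]]
ft_force: [0.1, -1.2, 0.5]
width: 0.0854
grip_force: 0.0
```

Run:
```python
from h import *
for n in("wrist","side","scene"):
    im,W=cloud(n);x,y,z=W[...,0],W[...,1],W[...,2]
    for cx,cy in((.547,-.166),(.510,-.298)):
        m=(np.hypot(x-cx,y-cy)<.04)&(z>.14)&(z<.157); q=W[m]
        if len(q): print(n,len(q),np.median(q,0),cv2.minEnclosingCircle((q[:,:2]*1000).astype(np.float32)))
print(robot.observe()["ee_pos"])
```

```text
wrist 3647 [ 0.54821476 -0.16527394  0.14937241] ((546.2647705078125, -166.13479614257812), 18.9267635345459)
wrist 33 [ 0.49538308 -0.28602368  0.14080987] ((494.87017822265625, -287.3763427734375), 6.12068510055542)
side 302 [ 0.54493988 -0.16964387  0.14850792] ((546.6610717773438, -167.19761657714844), 18.825279235839844)
side 382 [ 0.50791186 -0.30038996  0.14865314] ((509.0184631347656, -299.7392883300781), 19.579336166381836)
scene 117 [ 0.55232967 -0.16255063  0.1488287 ] ((548.410888671875, -161.08277893066406), 21.913219451904297)
scene 96 [ 0.51620131 -0.29432212  0.14888165] ((513.2568359375, -297.81805419921875), 20.62158966064453)
[ 0.5467793  -0.16720053  0.17156346]
```

Both torches stand upright. I grip A and lift it.

Call:
{"name": "play_rows", "arguments": {
  "steps": [
    [[8.5, 0, 0, 2.5, 0], [8.5, 0, 0, 2.5, 0], [8.5, 0, 0, 2.5, 0], [8.5, 0, 0, 2.0, 0], [8.5, 0, 0, 1.6, 0], [8.5, 0, 0, 0, 0], [3.0, 0, 0, 0, 0], [3.0, 0, 0, 0, 0], [3.0, 0, 0, 0, 0], [3.0, 0, 0, 0, 0], [3.0, 0, 0, 0, 0], [3.0, 0, 0, 0, 0], [3.0, 0, 0, 0, 0], [3.0, 0, 0, 0, 0]]
  ]
}}

```text
clock: 20.18
ee_pos: [0.5477, -0.1663, 0.0622]
tool_rot: [[0.896, 0.443, 0.002], [0.443, -0.896, -0.001], [0.002, 0.002, -1.0]]
ft_force: [-2.0, 1.5, 5.9]
width: 0.0377
grip_force: 34.5
```

Call:
{"name": "play_rows", "arguments": {
  "steps": [
    [[3.0, 0, 0, -1.0, 0], [3.0, 0, 0, -2.0, 0], [3.0, 0, 0, -2.0, 0], [3.0, 0, 0, -2.0, 0], [3.0, 0, 0, -2.0, 0], [3.0, 0, 0, -2.0, 0], [3.0, 0, 0, -2.0, 0], [3.0, 0, 0, -2.0, 0], [3.0, 0, 0, -1.0, 0], [3.0, 0, 0, 0, 0], [3.0, 0, 0, 0, 0]]
  ]
}}

```text
clock: 21.1
ee_pos: [0.547, -0.1663, 0.2202]
tool_rot: [[0.897, 0.443, -0.0], [0.443, -0.897, -0.0], [-0.0, -0.0, -1.0]]
ft_force: [0.0, 0.2, -2.2]
width: 0.0374
grip_force: 35.5
```

```bash
python3 w.py
```

```text
[ 0.13892322  0.16232482 -2.72976402] [0.19023425 0.15222404 0.15890007] [-0.00031334  0.00605357 -0.0060216 ] [ 0.54700541 -0.16625171  0.22054671] 0.03758745509854755 21.7
416 [[ 0.51953259 -0.19333918  0.16624941]
 [ 0.53855245 -0.18672137  0.1846251 ]
 [ 0.58137998 -0.16176814  0.40907982]]
```

Call:
{"name": "play_rows", "arguments": {
  "steps": [
    [[3.0, 0.3, -1.2, -0.5, 0], [3.0, 0.7, -2.7, -0.5, 0], [3.0, 0.7, -2.9, 0, 0], [3.0, 0.7, -2.9, 0, 0], [3.0, 0.7, -2.9, 0, 0], [3.0, 0.7, -2.9, 0, 0], [3.0, 0.7, -2.9, 0, 0], [3.0, 0.7, -2.9, 0, 0], [3.0, 0.7, -2.9, 0, 0], [3.0, 0.7, -2.9, 0, 0], [3.0, 0.6, -2.5, 0, 0], [3.0, 0.3, -1.1, 0, 0], [3.0, 0, 0, 0, 0], [3.0, 0, 0, 0, 0]]
  ]
}}

```text
clock: 22.92
ee_pos: [0.4782, 0.1423, 0.2308]
tool_rot: [[0.896, 0.444, 0.0], [0.444, -0.896, -0.0], [0.0, 0.001, -1.0]]
ft_force: [-0.1, -0.1, -2.7]
width: 0.0374
grip_force: 36.2
```

Run:
```python
from h import *
print(robot.observe()["ee_pos"])
for n in("wrist","scene","side"):
    im,W=cloud(n); x,y,z=W[...,0],W[...,1],W[...,2]
    if n=="wrist": cv2.imwrite("pics/w5.png",im[:,:,::-1])
    e=(np.hypot(x-.556,y-.197)<.05)&(z>.1165)&(z<.1235)&(im.max(2)<110); q=W[e][:,:2]
    if len(q)<30: print(n,len(q)); continue
    from scipy.optimize import minimize
    # annulus 32-40 mm
    f=lambda c:np.sum(np.maximum(np.abs(np.hypot(*(q-c).T)-.036)-.003,0).clip(0,.004)*1e3)
    b=min((minimize(f,[.556+i,.197+j],method="Nelder-Mead") for i in(-.004,.004) for j in(-.004,.004)),key=lambda r:r.fun)
    lid=(x>.48)&(x<.63)&(y>.13)&(y<.28)&(z>.104)&(z<.112); print(n,len(q),b.x,b.fun/len(q),np.median(W[e][:,2]),np.median(z[lid]))
```

```text
[0.47818051 0.14234536 0.23084287]
wrist 4363 [0.5558719  0.19678144] 0.14717418829720896 0.12013905566995103 0.10839445890693955
scene 249 [0.55814654 0.19821853] 0.3444445442021662 0.11964174947360307 0.1086122477395462
side 275 [0.55665796 0.19602248] 0.40627289444389464 0.11934090353240012 0.10812809884904145
```

View pics/w5.png

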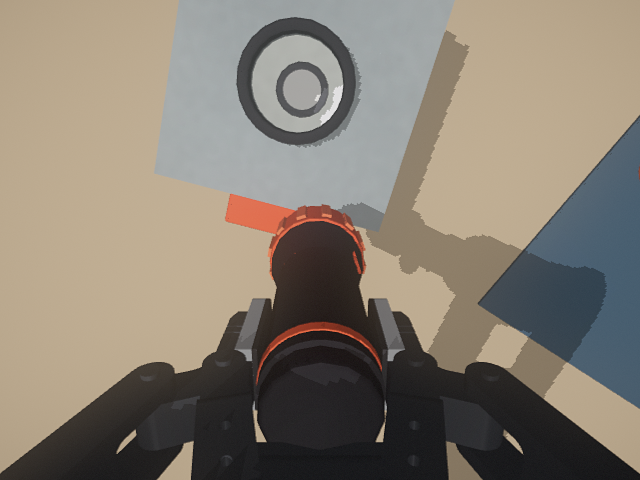

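The wrist picture shows the torch held upright at (318,300) and the whole collar ring at (296,80). The port is at (.556,.197). I move over it and lower.

Call:
{"name": "play_rows", "arguments": {
  "steps": [
    [[3.0, 0.8, -0.12, 0, 0], [3.0, 2.0, -0.3, 0, 0], [3.0, 2.4, -0.36, 0, 0], [3.0, 2.2, -0.34, 0, 0], [3.0, 1.4, -0.21, 0, 0], [3.0, 0.6, -0.1, 0, 0], [3.0, 0, 0, 0, 0], [3.0, 0, 0, 1.0, 0], [3.0, 0, 0, 1.2, 0], [3.0, 0, 0, 1.0, 0], [3.0, 0, 0, 0.5, 0], [3.0, 0, 0, 0, 0], [3.0, 0, 0, 0, 0], [3.0, 0, 0, 0, 0]]
  ]
}}

```text
clock: 24.23
ee_pos: [0.5564, 0.1967, 0.1942]
tool_rot: [[0.897, 0.443, 0.001], [0.443, -0.897, 0.0], [0.001, 0.0, -1.0]]
ft_force: [-1.0, 0.1, -1.8]
width: 0.0372
grip_force: 36.0
```

```bash
cat > c.py <<'E'
from h import *
s=robot.observe();print(s["clock"],s["ee_pos"],s["ft_force"])
for n in("scene","side"):
    im,W=cloud(n); x,y,z=W[...,0],W[...,1],W[...,2]; c=im.astype(int)
    near=np.hypot(x-.556,y-.197)<.045
    o=near&(c[...,0]>90)&(c[...,0]>2*c[...,2])&(z>.12)&(z<.18); k=near&(z>.115)&(z<.1235)&(c.max(2)<90); q=W[o]
    print(n,"orange z",np.percentile(q[:,2],[1,5,95,99]),"x",np.percentile(q[:,0],[2,98]),"y",np.percentile(q[:,1],[2,98]),"collar z",np.median(z[k]))
    # axis tilt & centre: fit cylinder r=19 to tube
    t=W[(np.hypot(x-.556,y-.197)<.032)&(z>.188)&(z<.215)&(c.max(2)<90)]
    h=W[o&(z>.13)&(z<.155)]
    from scipy.optimize import least_squares
    for nm,p,r in(("tube",t,.019),("head",h,.026)):
        if len(p)>15:
            f=least_squares(lambda a:np.hypot(p[:,0]-a[0],p[:,1]-a[1])-r,[.556,.197],loss="soft_l1",f_scale=.001); print(nm,len(p),f.x)
    u=(slice(80,280),slice(180,380)) if n=="side" else (slice(120,320),slice(350,550))
    cv2.imwrite(f"pics/f_{n}.png",cv2.resize(im[u][:,:,::-1],(400,400)))
cv2.imwrite("pics/f.png",np.hstack([cv2.imread("pics/f_scene.png"),cv2.imread("pics/f_side.png")]))
E
python3 c.py
```

```text
24.2333 [0.55637968 0.19666463 0.1942492 ] [-1.02844577  0.06664184 -1.79816735]
scene orange z [0.13818991 0.14053105 0.16792943 0.17044203] x [0.5525589  0.58330765] y [0.17695487 0.22289426] collar z 0.11940137448002286
tube 175 [0.55507491 0.19595135]
head 133 [0.55484578 0.19685474]
side orange z [0.13842399 0.14094901 0.16676874 0.16892034] x [0.52937421 0.57945101] y [0.16824884 0.19721419] collar z 0.11917586850172113
tube 202 [0.5558307  0.19635343]
head 140 [0.5555608  0.19690787]
```

View pics/f.png

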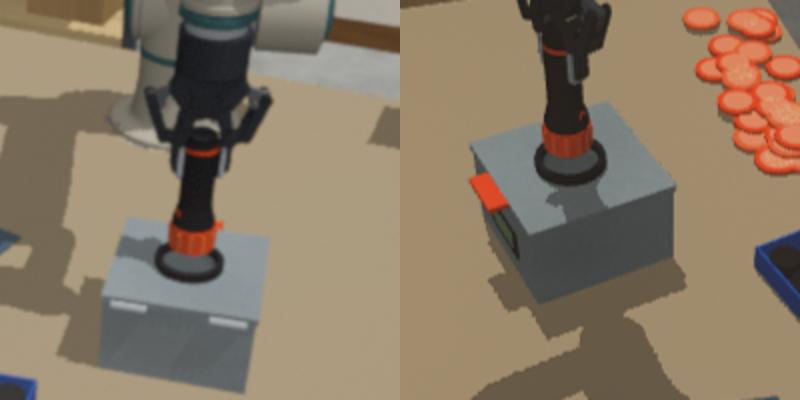

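The torch hangs upright and centred over the collar (scene crop (190,250), side crop (568,150)). The lens is at about .137, so I lower it 6.5 mm.

Call:
{"name": "play_rows", "arguments": {
  "steps": [
    [[3.0, 0, 0, 0.35, 0], [3.0, 0, 0, 0.3, 0], [3.0, 0, 0, 0, 0], [3.0, 0, 0, 0, 0], [3.0, 0, 0, 0, 0], [3.0, 0, 0, 0, 0]]
  ]
}}

```text
clock: 24.83
ee_pos: [0.5563, 0.1967, 0.1872]
tool_rot: [[0.897, 0.443, 0.0], [0.443, -0.897, -0.0], [0.0, 0.0, -1.0]]
ft_force: [-0.4, 0.1, -2.6]
width: 0.0372
grip_force: 36.0
```

```bash
python3 c.py
python3 - <<'E'
from h import *
for n in("side","scene"):
    im,W=cloud(n);x,y,z=W[...,0],W[...,1],W[...,2]
    m=(np.hypot(x-.510,y+.298)<.04)&(z>.14)&(z<.157); print(m.sum(),np.median(W[m],0))
E
```

```text
24.8333 [0.55631068 0.19667281 0.18719606] [-0.39682308  0.05527753 -2.58324335]
scene orange z [0.13062757 0.13332463 0.16365396 0.17556304] x [0.55540887 0.58309876] y [0.17517869 0.22264513] collar z 0.11969836046246585
tube 169 [0.55516017 0.19556815]
head 187 [0.55494484 0.19665701]
side orange z [0.13186827 0.13367903 0.1602053  0.1635922 ] x [0.52943034 0.57885677] y [0.16902781 0.19866686] collar z 0.11947748458124363
tube 192 [0.55601258 0.19644459]
head 201 [0.55534944 0.19688672]
378 [ 0.50806187 -0.30121017  0.14872878]
103 [ 0.51596658 -0.29217093  0.14899062]
```

The lens is at about .130, the torch is centred within 1 mm, and the other torch is upright. I hand the job in.

```bash
python3 -c "
from rig import robot
print(robot.sign_off())"
```

```text
the job is handed in; nothing more can be done
None
```

I shut the lid and weighed both torches; the lighter one (1.4 N) stands upright on the mat. The heavier one (2.7 N) is held upright over the port, centred within about 1 mm, with its lens about 1 cm above the collar, and the job is handed in.

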